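# Open the spring-lidded gauge case and stand the gauge on the cover

### The arm

A 6-joint arm with a two-finger parallel gripper is mounted at the origin on the work surface. World frame = base frame: x ahead of the robot, y to its left, z up, the work surface at z = 0. Lengths are in mm, angles in rad, forces in N, time in s.
With the tool pointing down it reaches from about 350 to 975 mm from the base axis. Payload 7.1 kg.
Tool frame: the origin (TCP) lies midway between the tips of the shut fingers; the grasp point (between the pads) lies 19 mm behind it (ctrl.grasp_offset is the distance from the TCP to the grasp point, in mm); z points along the fingers, y is the line along which they close (so a half turn about z gives the same grasp; the last joint's range is limited). The gripper opens to 88 mm and grips with 3 to 60 N. Pads are 20 mm wide; open, the fingers measure 115 mm over their backs; the gripper's body (75 mm by 178 mm) begins 61 mm behind the grasp point.
Start: joints at [-1.221, 0.423, 1.63, -0, 1.089, -0.019], TCP at [225.327, -582.952, 222.675] pointing down, gripper open.
Joint ranges: [-3, 3], [-0.9, 2.11], [0.09, 2.58], [-1.31, 4.45], [0.11, 2.69], [-2.54, 2.54]. Speed limits (rad/s): [2.39, 2.39, 3.01, 3.14, 3.14, 3.14].

### API

Orientations are given as a rotation vector (axis times angle).
In Python, from workcell import ctrl gives the robot as it stands. The module is installed in compiled form; this text tells all that it offers.
- The arm moves only by the tool servo_tool, never from a script. Its argument "rows" is a list of rows, each a list of 7 numbers: the turn, a rotation vector about the tool's x, y, z as a fraction of full scale, then the shift along the tool's x, y, z as a fraction of full scale, then the finger opening in mm, from 0 to 87.8. A call has 1 to 10 rows; each row is the pose to reach, as a shift and turn from the pose commanded when the call began, along the tool's axes at that moment; what a row does not reach only later rows make up. Full scale, the value 1, is 20 cm for a shift and 1.5 rad for a turn. A row lasts 1/8 s, in which the tool goes at most 62.5 mm and 10.7 degrees, less where a joint would pass 70% of its speed; a pose out of reach is approached as far as the arm can. A call with a number of a shift or a turn outside -1 to 1 is refused whole. A call with a gripper value outside its range is refused whole. The fingers move at their own pace and stop on an object; the grip force is fixed at half the most. Time passes only in rows, so rows that repeat a pose let the fingers close. It gives the time, the measured TCP pose, the force, the opening and the grip force at its end, in the units of the state.
- ctrl.get_obs(): the state, without advancing time (a new reading comes with each control period).
- ctrl.get_image(name): name is "scene" or "top" or "wrist"; returns (picture, depth): 400x640x3 uint8, red, green, blue; 400x640 float32, mm along the optical axis (not along the pixel's ray), 0 where there is no reading.
- ctrl.camera_info(name): a dict with "intrinsics" (3x3 intrinsics, pixels), "k1" (the pictures are not rectified: a ray, as slopes to the right and down, at radius r is drawn at 1 + k1 r^2 times it, then the intrinsics apply), "R" (3x3) and "t" (3): a world point X has camera coordinates R X + t. Camera axes: x right, y down, z forward; pixel columns grow to the right and rows downward; lengths in mm; the calibration is good to about 2 mm. A picture is of the moment at which its call begins: read the wrist's pose just before it. camera_info takes no time and is no camera call; for the wrist camera it gives the pose at the moment of the call.
- ctrl.close_job(): hands the job in; it is judged then, once.
The state is a dict: "t": time; "qpos": joint angles; "qvel": joint speeds; "joint_torque": joint torques, N m; "ee_pos": TCP position; "orientation": TCP orientation; "ft_force": force on the tool from outside, world axes, zero at the start; "moment": the same for the moment, N m; "width": finger opening in mm; "grasp_force": force on a finger pad.
Only numpy, scipy, OpenCV 4.12 (cv2) and the standard library are available. Lean on these libraries where they do the work, as an engineer would, in place of code of your own. Each camera call takes 0.05 s, during which the arm holds its last target. There are 200 camera calls.

### The job

Press the button on the sloping lid of the gauge case to free its catch, and keep your hand on the lid so that the spring brings it up slowly instead of flinging it, until it stands fully open. Then lift the steel bridge gauge out of the case and stand it gently, upright, in the middle of the round black cover, leaving the lid open and the other things on the bench where they are.

Things in the scene. Friction and masses are not known exactly. Their poses are not given: they have to be found in the camera images.
- case: Grey sheet-metal bench case, fixed, 160 mm deep (x) by 240 mm wide (y), walls 8 mm. Front wall (-x, roughly towards the robot) 65 mm high, back wall (+x) 157 mm; the side rims rise between them at 30 degrees. Origin under its centre, on the bench; z up. Inside, in the middle, a black rubber plinth, top 22 mm above the bench, carries the gauge.
- lid (a joint): Angle (rad) of the aluminium lid: 0 closed on its catch, sloping 30 degrees down to the front; 2.05 fully open on its stop, nearly upright, where its spring keeps it. Flat, 8 mm thick, 244 mm wide, 191 mm from hinge to front edge. Its spring lifts a finger at the button with about 5 N closed, fading to 1 N open; let go early it flies up at 3 to 7 rad/s.
- lid_hinge (a point): Middle of the lid's hinge line, on top of the case's back wall, 80 mm behind the case's centre and 157 mm above the bench; the hinge line runs along the case's y.
- lid_edge (a point): Middle of the front (free) edge of the lid, on its upper face; moves with the lid. z is the lid's outward normal, x in the lid's plane towards the hinge. Between the button and this edge the lid is bare.
- button (a joint): How far the button is pressed (m): 0 out, 0.006 fully down. It frees the catch at about 4.5 mm and springs back with 1.5 N (out) to 4.5 N (down). Once free, the lid's own spring lifts lid and button together against the finger. Nothing holds the button down.
- button_top (a point): Centre of the upper face of the button, a black push-plate 34 mm (towards the hinge) by 50 mm on the lid, 17 mm above the lid's face and 140 mm from the hinge line; moves with lid and button. z is the outward normal, against the press: 30 degrees from vertical, leaning to the front, when the lid is closed.
- guard_top (a point): Middle of the top edge of the guard, a plate 70 mm wide, 4 mm thick, standing 44 mm high square to the lid, on the hinge side of the button, its face 25 mm from the button's centre. It blocks a vertical tool; one that leans with the button passes in front of it.
- gauge_mid (a point): Centre of the loose steel bridge gauge (0.4 kg), half-way up its height of 74 mm. It is an upside-down T: a flat bar 26 mm (x) by 120 mm (y) by 16 mm high, and on the middle of it an upright grip block 26 mm (x) by 40 mm (y) that reaches to the top, with a small dial on its -x face. It stands on its bar; z up, y along the bar and along the case's y at the start.
- cover_mid (a point): Centre of the top of the round black carbon cover, 190 mm across, on a wooden ring 200 mm across, fixed; its top is 55 mm above the bench.
- gauge: The same bridge gauge; origin under the middle of its bar.
- cover: The same cover with its ring; origin under its centre on the bench.
- can_a: Bystander: white spray can 64 mm across, 190 mm high; origin at its foot.
- can_b: Bystander: dark spray can 64 mm across, 170 mm high; origin at its foot.
- driver: Bystander: screwdriver lying on the bench between robot and work.
- tape: Bystander: cardboard ring 100 mm across, 30 mm high; origin at its underside.
- block: Bystander: black ribbed block 100 x 60 x 42 mm; origin at its underside.
- bolts: Bystander: grey open tray 110 x 90 x 35 mm; origin at its underside.
There are look-alikes about, which are no part of the job. Leave any green look-alike of the cover alone.

How it is judged:
By the outcome, as a careful person would: the job done as asked, in the order asked, and still so for the second after the job is handed in, with the robot touching nothing.
It also fails if it takes over 72 s, if anything falls off the work surface, if the arm or the gripper's body presses on something with over 40 N, if the wrist force passes 120 N, or if a joint passes its speed limit or range.

## Working session

There is one attempt and no reset: what is moved stays moved. The work goes in short steps, Python scripts to look and compute and a tool call to move; the robot and the scene stay as the last step left them, time stands still between calls to the robot, and variables do not carry over. Pictures are saved under pics/ and viewed, at most 10 in all, crops included, and the job is handed in when it is done.

Besides the shell and the picture viewer there is one more tool, called after "Request:" as name(argument=value, ...) on one line, values as JSON. servo_tool: Moves the arm, as the interface text tells. Its arguments: {"type":"object","properties":{"rows":{"type":"array","items":{"type":"array","items":{"type":"number"}}}},"required":["rows"]}

```bash
mkdir -p pics
cat > h.py <<'E'
import numpy as np, cv2
from scipy.spatial.transform import Rotation as Ro
from workcell import ctrl
def snap(n,f):
    i=ctrl.camera_info(n); p,d=ctrl.get_image(n)
    cv2.imwrite(f'pics/{f}.png',p[:,:,::-1]); np.savez(f'pics/{f}.npz',d=d,K=i['intrinsics'],k1=i['k1'],R=i['R'],t=i['t'])
def ray(L,u,v):
    K=L['K']; k=float(L['k1'])
    return cv2.undistortPoints(np.array([[[u,v]]],float),K,np.array([k,0,0,0.]))[0,0]
def px(f,u,v,z=None,r=1):
    L=np.load(f'pics/{f}.npz'); x,y=ray(L,u,v); R,t=L['R'],L['t']
    if z is None:
        w=L['d'][int(v)-r:int(v)+r+1,int(u)-r:int(u)+r+1]; D=np.median(w[w>0]); return R.T@(np.array([x,y,1])*D-t)
    c=-R.T@t; q=R.T@np.array([x,y,1]); return c+q*(z-c[2])/q[2]
def cloud(f):
    L=np.load(f'pics/{f}.npz'); d=L['d']; h,w=d.shape
    g=np.stack(np.meshgrid(np.arange(w),np.arange(h)),-1).reshape(-1,1,2).astype(float)
    n=cv2.undistortPoints(g,L['K'],np.array([float(L['k1']),0,0,0.]))[:,0]
    P=np.c_[n,np.ones(len(n))]*d.reshape(-1,1); return ((P-L['t'])@L['R']).reshape(h,w,3)
E
python3 - <<'E'
from h import *
snap('scene','s0'); snap('top','t0')
for n in('scene','top'):
    i=ctrl.camera_info(n); print(n,np.round(-i['R'].T@i['t']),i['k1'],i['intrinsics'][0])
o=ctrl.get_obs(); print(o)
E
```

```text
scene [1030.  487. 1132.] -0.10398151723121457 [437.68809555   0.         321.9837327 ]
top [ 440.   -7. 1207.] 0.005727650653802607 [387.12194754   0.         322.90412464]
{'t': 0.1, 'qpos': array([-1.22099536e+00,  4.23727126e-01,  1.63059230e+00,  1.50153639e-06,
        1.08862962e+00, -1.89896524e-02]), 'qvel': array([-0.00070241, -0.00121455, -0.00245474,  0.00087095,  0.00204249,
       -0.00082425]), 'joint_torque': array([-7.41041604e-04, -5.45612884e+01, -2.74324411e+01,  6.44886028e-02,
        1.88093452e-02,  3.04838480e-06]), 'ee_pos': array([ 225.1639539 , -582.49640137,  222.01108803]), 'orientation': array([-3.08701895e+00, -5.75771269e-01,  3.48601731e-04]), 'ft_force': array([ 0.05391196, -0.90894935, -0.66682654]), 'moment': array([0.00825996, 0.01009158, 0.04147406]), 'grasp_force': 0.0, 'width': 87.69103794547081}
```

View pics/t0.png

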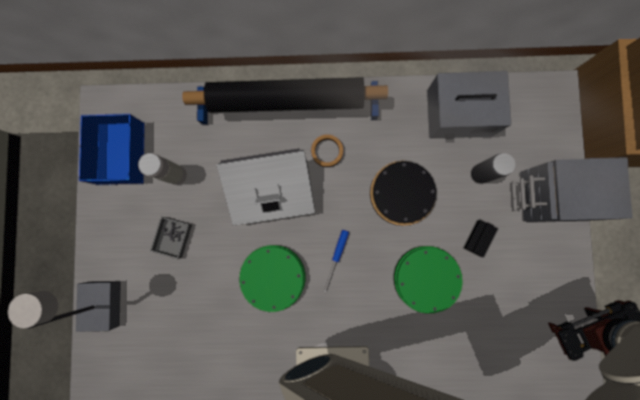

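View pics/s0.png

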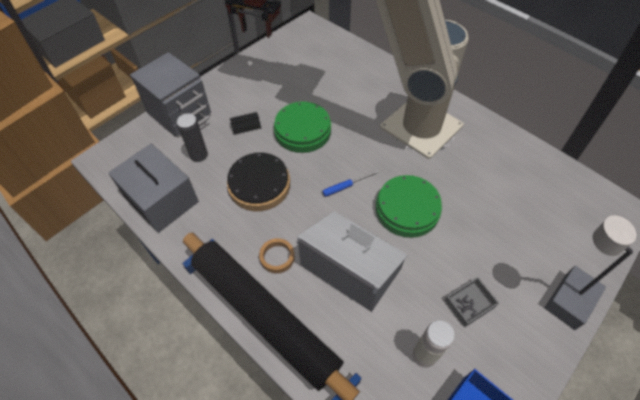

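Top view: the case lid spans (219–315, 150–223) with its button at (270,206) and the guard above it. The black cover is at (404,192). Up in the image is +x, and left is +y.

Run:
```python
from h import *
C=cloud('t0'); 
# cover
m=np.zeros((400,640),bool); m[150:232,362:445]=1
P=C[m]; Q=P[(P[:,2]>45)&(P[:,2]<65)]; (c,r)=cv2.minEnclosingCircle(Q[:,:2].astype(np.float32)); print('cover',c,r,np.median(Q[:,2]),Q[:,:2].mean(0), px('t0',404,191.5,55))
# lid
P=C[145:228,212:322].reshape(-1,3); Q=P[(P[:,2]>60)&(P[:,2]<175)]
best=None
rng=np.random.default_rng(0)
for _ in range(500):
    a=Q[rng.choice(len(Q),3,0)]; n=np.cross(a[1]-a[0],a[2]-a[0]); l=np.linalg.norm(n)
    if l<1e3: continue
    n/=l; k=abs((Q-a[0])@n)<4
    if best is None or k.sum()>best.sum(): best=k
I=Q[best]; c=I.mean(0); n=np.linalg.svd(I-c,full_matrices=0)[2][2]; n*=np.sign(n[2]); print('lid n',n,np.degrees(np.arccos(n[2])),'yaw',np.degrees(np.arctan2(-n[1],-n[0])),len(I),c, 'std',((I-c)@n).std())
(rc,sz,an)=cv2.minAreaRect(I[:,:2].astype(np.float32)); print(rc,sz,an,cv2.boxPoints((rc,sz,an)))
p=cv2.imread('pics/t0.png'); s=cv2.imread('pics/s0.png')
A=cv2.resize(p[140:232,205:325],(480,368),interpolation=3); B=cv2.resize(s[205:310,285:415],(520,420),interpolation=3)
A=cv2.copyMakeBorder(A,0,52,0,0,0)[:, :280+200]; cv2.imwrite('pics/c0.png',cv2.resize(np.hstack([A,B]),(800,336)))
```

```text
cover (568.8587646484375, -227.13319396972656) 95.00963592529297 55.42244234818378 [ 568.02102942 -226.8068896 ] [ 569.51023998 -227.50837573   55.        ]
lid n [-0.48782167 -0.06392381  0.87059966] 29.471601146873294 yaw 7.4654620445512805 4959 [586.8287227  173.44954845 123.3198316 ] std 1.740943696460406
(582.3995971679688, 174.03871154785156) (174.11793518066406, 244.2308807373047) 7.393024921417236 [[480.35117  283.93668 ]
 [511.77756   41.736137]
 [684.448     64.14075 ]
 [653.0216   306.34128 ]]
```

View pics/c0.png

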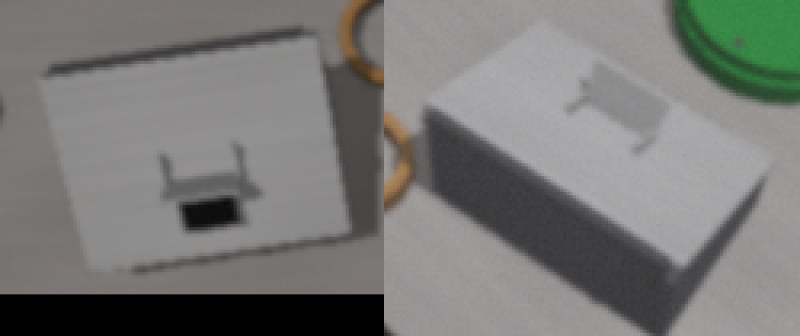

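Run:
```python
from h import *
a=np.radians(7.4); ex=np.array([np.cos(a),np.sin(a),0]); ey=np.array([-np.sin(a),np.cos(a),0]); ez=np.array([0,0,1.])
c=np.array([586.83,173.45,123.32])
print('plane c',c@ex,c@ey,'z at 157 ->',c@ex+(157-c[2])/np.tan(np.radians(30)))
for q in ([582.4,174.04,0],[668.7,185.2,0],[496.1,162.8,0]): print('box',np.array(q)@ex,np.array(q)@ey)
for z in (101.7,108.7):
    b=px('t0',270.9,206.9,z); print('btn',z,b,b@ex,b@ey,'hinge',b@ex+140*.866+(z>105 and 25 or 17)*.5)
C=cloud('t0'); print('btn depth',px('t0',270.9,206.9))
# guard top points
P=C[190:206,250:290].reshape(-1,3); off=(P-c)@np.array([-.5*ex[0],-.5*ex[1],.866]); g=P[off>30]; print('guard',len(g),(g@ex).mean(),(g@ey).min(),(g@ey).max(),off.max())
# top-camera edges: front edge of lid
L=C[150:225,212:322].reshape(-1,3);k=abs((L-c)@np.array([-.5*ex[0],-.5*ex[1],.866]))<4;X=L[k]@ex;Y=L[k]@ey;print(np.percentile(X,[0,.5,99.5,100]),np.percentile(Y,[0,.5,99.5,100]))
```

```text
plane c 604.2819844476472 96.42424317573585 z at 157 -> 662.617455646567
box 599.9648706002708 97.57989365438047
box 686.9834507717371 97.5318838419321
box 512.9359867810783 97.54856977383822
btn 101.7 [529.46771876 163.82984035 101.7       ] 546.1584301281999 94.27221750952513 hinge 675.8984301282
btn 108.7 [528.90340547 162.75013974 108.7       ] 545.4597562320657 93.27419061533028 hinge 679.1997562320657
btn depth [528.82908456 162.60794154 109.62191056]
guard 81 559.6537808733407 -63.34589081380113 129.86279912969908 1022.8795085747897
[512.89581346 513.65430905 683.74808003 686.90057983] [-24.54164485 -23.26529111 217.75607463 220.17268825]
```

```bash
cat >> h.py <<'E'
a=np.radians(7.4); ex=np.array([np.cos(a),np.sin(a),0]); ey=np.array([-np.sin(a),np.cos(a),0]); ez=np.array([0,0,1.])
def W(x,y,z): return x*ex+y*ey+z*ez      # case-aligned coordinates -> world
def RT(deg,e=ex):                        # tool z at deg from down, leaning towards +e
    t=np.radians(deg); z=np.sin(t)*e-np.cos(t)*ez; x=np.cos(t)*e+np.sin(t)*ez
    return np.c_[x,np.cross(z,x),z]
def cur(): o=ctrl.get_obs(); return o['ee_pos'],Ro.from_rotvec(o['orientation']).as_matrix()
def rows(p0,R0,tg):
    for p,R in tg: print(np.round(np.r_[Ro.from_matrix(R0.T@R).as_rotvec()/1.5,R0.T@(p-p0)/200],3).tolist())
E
python3 - <<'E'
from h import *
b=W(545.5,95.5,109); n=-RT(30)[:,2]; u=-RT(30)[:,0]
T=b+60*n+2*u; print(b,T)
p=np.array([225.3,-583,222.7]);R=cur()[1]
w=[(p+(T-p)*f+np.array([0,0,min(1,4*min(f,1-f)+.0)*90]),R@Ro.from_rotvec(Ro.from_matrix(R.T@RT(30)).as_rotvec()*f).as_matrix()) for f in (.25,.5,.75,1)]
for q in w:
    print(q[0]); rows(p,R,[q]); p,R=q
E
```

```text
[528.65663961 164.96259394 109.        ] [497.1888799  160.87564553 159.96152423]
[ 293.27221997 -397.03108862  297.01538106]
[-0.011, 0.087, 0.039, 0.652, -0.745, -0.371]
[ 361.24443995 -211.06217724  281.33076211]
[-0.011, 0.087, 0.039, 0.593, -0.783, 0.148]
[429.21665992 -25.09326586 265.64614317]
[-0.011, 0.087, 0.039, 0.522, -0.818, 0.208]
[497.1888799  160.87564553 159.96152423]
[-0.011, 0.087, 0.039, 0.271, -0.856, 0.674]
```

Request:
servo_tool(rows=[[-0.011,0.087,0.039,0.652,-0.745,-0.371,0],[-0.011,0.087,0.039,0.652,-0.745,-0.371,0],[-0.011,0.087,0.039,0.652,-0.745,-0.371,0],[-0.011,0.087,0.039,0.652,-0.745,-0.371,0],[-0.011,0.087,0.039,0.652,-0.745,-0.371,0],[-0.011,0.087,0.039,0.652,-0.745,-0.371,0]])

```text
t: 0.85
ee_pos: [293.1, -397.5, 296.5]
orientation: [-3.09, -0.483, -0.205]
ft_force: [1.4, 0.4, 0.7]
width: 31.5
grasp_force: 0.0
```

Request:
servo_tool(rows=[[-0.011,0.087,0.039,0.593,-0.783,0.148,0],[-0.011,0.087,0.039,0.593,-0.783,0.148,0],[-0.011,0.087,0.039,0.593,-0.783,0.148,0],[-0.011,0.087,0.039,0.593,-0.783,0.148,0],[-0.011,0.087,0.039,0.593,-0.783,0.148,0],[-0.011,0.087,0.039,0.593,-0.783,0.148,0]])

```text
t: 1.6
ee_pos: [361.4, -212.6, 281.1]
orientation: [-3.076, -0.386, -0.409]
ft_force: [-0.2, 1.0, -0.2]
width: 0.6
grasp_force: 0.0
```

Request:
servo_tool(rows=[[-0.011,0.087,0.039,0.522,-0.818,0.208,0],[-0.011,0.087,0.039,0.522,-0.818,0.208,0],[-0.011,0.087,0.039,0.522,-0.818,0.208,0],[-0.011,0.087,0.039,0.522,-0.818,0.208,0],[-0.011,0.087,0.039,0.522,-0.818,0.208,0],[-0.011,0.087,0.039,0.522,-0.818,0.208,0]])

```text
t: 2.35
ee_pos: [429.4, -26.6, 265.1]
orientation: [-3.046, -0.288, -0.61]
ft_force: [0.2, 0.1, -0.2]
width: 0.4
grasp_force: 0.0
```

Request:
servo_tool(rows=[[-0.011,0.087,0.039,0.271,-0.856,0.674,0],[-0.011,0.087,0.039,0.271,-0.856,0.674,0],[-0.011,0.087,0.039,0.271,-0.856,0.674,0],[-0.011,0.087,0.039,0.271,-0.856,0.674,0],[-0.011,0.087,0.039,0.271,-0.856,0.674,0],[-0.011,0.087,0.039,0.271,-0.856,0.674,0],[-0.011,0.087,0.039,0.271,-0.856,0.674,0]])

```text
t: 3.22
ee_pos: [498.1, 159.3, 158.4]
orientation: [-3.001, -0.192, -0.805]
ft_force: [-0.3, -0.4, 0.3]
width: 0.4
grasp_force: 0.0
```

Run:
```python
from h import *
o=ctrl.get_obs(); print(o['qpos'],o['ee_pos']); i=ctrl.camera_info('wrist'); snap('wrist','w1')
b=W(545.5,95.5,109); n=-RT(30)[:,2]; u=-RT(30)[:,0]
p,R=cur(); rows(p,R,[(b+2*u+h*n,RT(30)) for h in (20,5)])
snap('scene','s1'); s=cv2.imread('pics/s1.png')[180:320,270:430]; w=cv2.imread('pics/w1.png')
cv2.imwrite('pics/c1.png',np.hstack([cv2.resize(s,(411,360)),cv2.resize(w,(389,360)[:1]+(243,)) if 0 else cv2.copyMakeBorder(cv2.resize(w,(389,243)),0,117,0,0,0)]))
```

```text
[ 0.35603802  0.2474918   2.23926833 -0.69010616  0.18472174  2.45010928] [498.08962242 159.29970912 158.41687223]
[0.003, -0.0, -0.0, 0.001, -0.011, 0.194]
[0.003, -0.0, -0.0, 0.001, -0.011, 0.269]
```

View pics/c1.png

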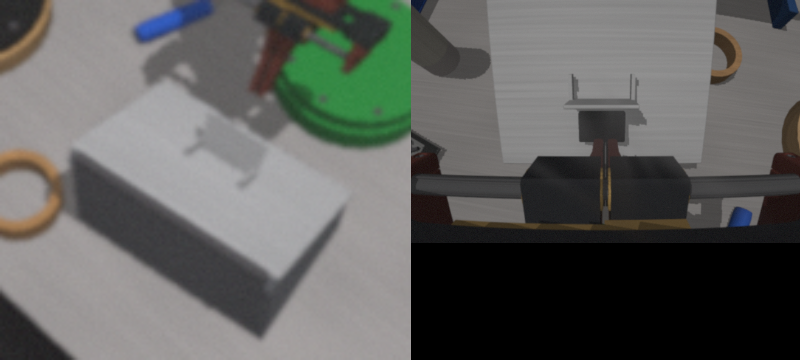

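Fingers are lined up sideways with the button (finger at 605, button at 602 in the right half). Joints 5 and 6 are close to their limits, so I'll use less lean (18°), which still clears the guard.

Run:
```python
from h import *
b=W(545.5,95.5,109); n=-RT(30)[:,2]; u=-RT(30)[:,0]
p,R=cur(); rows(p,R,[(b+3*u+h*n,RT(18)) for h in (40,25)])
```

```text
[0.003, -0.14, -0.001, -0.004, -0.01, 0.095]
[0.003, -0.14, -0.001, -0.004, -0.011, 0.17]
```

Request:
servo_tool(rows=[[0.003,-0.14,0,-0.004,-0.01,0.095,0],[0.003,-0.14,0,-0.004,-0.01,0.095,0],[0.003,-0.14,0,-0.004,-0.01,0.095,0],[0.003,-0.14,0,-0.004,-0.011,0.17,0],[0.003,-0.14,0,-0.004,-0.011,0.17,0]])

```text
t: 3.95
ee_pos: [512.4, 163.8, 127.8]
orientation: [-3.077, -0.2, -0.486]
ft_force: [0.1, 0.0, -0.5]
width: 0.3
grasp_force: 0.0
```

Run:
```python
from h import *
o=ctrl.get_obs(); print(o['qpos'],o['ft_force'])
b=W(545.5,95.5,109); n=-RT(30)[:,2]; u=-RT(30)[:,0]
p,R=cur(); r=(p-b); print('n',r@n,'u',r@u,'y',r@ey, np.degrees(np.arccos(-R[2,2])), 'x,y of R:',R[:,2]@ex,R[:,2]@ey)
rows(p,R,[(b+3*u+h*n,RT(18)) for h in (8,4,0,-3,-6)])
# corner height: +x corner sits lower along n by
print(10*RT(18)[:,0]@n)
```

```text
[ 0.32124302  0.34408803  2.09477197 -0.15242111  0.39886335  1.89375044] [ 0.08832117  0.02067443 -0.49457578]
n 24.435673796936317 u 4.662693637189935 y 0.9529786905277969 17.959295367740655 x,y of R: 0.30834124009035835 -0.00010363937574397436
[0.0, 0.0, 0.0, 0.025, 0.005, 0.079]
[0.0, 0.0, 0.0, 0.029, 0.005, 0.098]
[0.0, 0.0, 0.0, 0.034, 0.005, 0.118]
[0.0, 0.0, 0.0, 0.037, 0.005, 0.132]
[0.0, 0.0, 0.0, 0.04, 0.005, 0.147]
-2.0791169081775926
```

Request:
servo_tool(rows=[[0,0,0,0.015,0.005,0.04,0],[0,0,0,0.027,0.005,0.09,0],[0,0,0,0.03,0.005,0.098,0],[0,0,0,0.03,0.005,0.098,0]])

```text
t: 4.45
ee_pos: [525.2, 165.3, 112.1]
orientation: [-3.075, -0.201, -0.487]
ft_force: [0.3, -0.6, -0.5]
width: 0.5
grasp_force: 0.0
```

Request:
servo_tool(rows=[[0,0,0,0.001,0,0.005,0],[0,0,0,0.002,0,0.01,0],[0,0,0,0.002,0,0.01,0]])

```text
t: 4.82
ee_pos: [526.3, 165.5, 110.8]
orientation: [-3.075, -0.2, -0.489]
ft_force: [-0.4, 0.2, 0.9]
width: 0.3
grasp_force: 0.6
```

Request:
servo_tool(rows=[[0,0,0,0.001,0,0.005,0],[0,0,0,0.002,0,0.01,0],[0,0,0,0.002,0,0.01,0]])

```text
t: 5.2
ee_pos: [527.4, 165.6, 108.9]
orientation: [-3.075, -0.2, -0.489]
ft_force: [-1.6, 0.4, 3.1]
width: 0.4
grasp_force: 1.5
```

Request:
servo_tool(rows=[[0,0,0,0.001,0,0.005,0],[0,0,0,0.001,0,0.005,0]])

```text
t: 5.45
ee_pos: [527.8, 165.7, 108.0]
orientation: [-3.075, -0.2, -0.488]
ft_force: [-1.2, -0.3, 3.1]
width: 0.2
grasp_force: 1.7
```

Request:
servo_tool(rows=[[0,0,0,0.001,0,0.005,0],[0,0,0,0.001,0,0.005,0]])

```text
t: 5.7
ee_pos: [528.3, 165.7, 107.1]
orientation: [-3.075, -0.2, -0.488]
ft_force: [-0.6, -0.4, 4.5]
width: 0.4
grasp_force: 1.9
```

Request:
servo_tool(rows=[[0,0,0,0.001,0,0.005,0],[0,0,0,0.001,0,0.005,0]])

```text
t: 5.95
ee_pos: [528.9, 165.8, 106.3]
orientation: [-3.075, -0.2, -0.489]
ft_force: [-0.9, 0.3, 5.0]
width: 0.7
grasp_force: 2.4
```

Request:
servo_tool(rows=[[0,0,0,0.001,0,0.005,0],[0,0,0,0.001,0,0.005,0]])

```text
t: 6.2
ee_pos: [529.3, 165.9, 105.3]
orientation: [-3.075, -0.2, -0.488]
ft_force: [-0.8, 0.5, 5.6]
width: 0.4
grasp_force: 2.4
```

```bash
cat > arc.py <<'E'
from h import *
import sys
p,R=cur(); H=np.array([679,157.]); q=np.array([p@ex,p[2]]); y=p@ey
def uv(f): A=np.radians(210)-f; return np.array([np.cos(A),np.sin(A)]),np.array([np.cos(A-np.pi/2),np.sin(A-np.pi/2)])
T0=18.
u0,n0=uv(0); s0=(q-H)@u0; w0=(q-H)@n0-10*np.sin(np.radians(12)); print('s,w',s0,w0,ctrl.get_obs()['ft_force'])
def pose(f):
    t=T0*(1-np.clip(f/1.6,0,1)); u,n=uv(f); rho=f+np.radians(t-30)
    c=H+s0*u+(w0+10*abs(np.sin(rho)))*n; return c[0]*ex+y*ey+c[1]*ez, RT(t)
F=np.r_[.01,.025,.045,.07,.1+.04*np.arange(52)]; F=np.clip(F,0,2.14); F=F[:55]
prev=pose(0)
for k in range(0,len(F),10):
    print('call',F[k:k+10][-1]); g=[pose(f) for f in F[k:k+10]]; rows(*prev,g); print(g[-1][0]); prev=g[-1]
E
python3 arc.py; python3 -c "
from h import *
i=ctrl.camera_info('wrist');p,R=cur();print('cam in tool',R.T@(-i['R'].T@i['t']-p))"
```

```text
s,w 140.8199771452805 19.513556501569287 [-0.79161607  0.52652965  5.61183901]
call 0.30000000000000004
[0.0, -0.001, -0.0, -0.0, 0.0, -0.007]
[0.0, -0.003, -0.0, -0.001, 0.0, -0.017]
[0.0, -0.006, 0.0, -0.001, 0.0, -0.03]
[0.0, -0.009, -0.0, -0.001, -0.0, -0.047]
[-0.0, -0.013, -0.0, -0.0, 0.0, -0.067]
[0.0, -0.018, 0.0, 0.002, 0.0, -0.094]
[0.0, -0.024, 0.0, 0.004, 0.0, -0.121]
[0.0, -0.029, -0.0, 0.008, 0.0, -0.147]
[0.0, -0.034, -0.0, 0.013, 0.0, -0.174]
[0.0, -0.039, -0.0, 0.019, 0.0, -0.203]
[520.40751524 164.72131239 145.11095059]
call 0.7
[-0.0, -0.005, 0.0, 0.006, -0.0, -0.03]
[-0.0, -0.01, 0.0, 0.012, 0.0, -0.059]
[-0.0, -0.016, 0.0, 0.02, -0.0, -0.088]
[-0.0, -0.021, 0.0, 0.03, -0.0, -0.116]
[-0.0, -0.026, 0.0, 0.04, -0.0, -0.145]
[-0.0, -0.031, -0.0, 0.051, -0.0, -0.172]
[-0.0, -0.037, 0.0, 0.064, 0.0, -0.199]
[-0.0, -0.042, -0.0, 0.078, 0.0, -0.226]
[-0.0, -0.047, 0.0, 0.093, -0.0, -0.252]
[-0.0, -0.052, -0.0, 0.109, -0.0, -0.278]
[527.45639851 165.63680248 204.32748821]
call 1.1
[0.0, -0.005, 0.0, 0.015, 0.0, -0.026]
[0.0, -0.01, 0.0, 0.031, 0.0, -0.051]
[0.0, -0.016, -
[... 841 characters left out ...]
005, -0.0, 0.028, 0.0, -0.011]
[-0.0, -0.01, 0.0, 0.056, 0.0, -0.02]
[0.0, -0.013, 0.0, 0.084, 0.0, -0.028]
[0.0, -0.013, 0.0, 0.113, 0.0, -0.035]
[0.0, -0.013, 0.0, 0.142, 0.0, -0.041]
[0.0, -0.013, 0.0, 0.171, 0.0, -0.046]
[0.0, -0.013, 0.0, 0.2, 0.0, -0.049]
[0.0, -0.013, 0.0, 0.229, 0.0, -0.051]
[0.0, -0.013, 0.0, 0.258, 0.0, -0.052]
[0.0, -0.013, 0.0, 0.288, -0.0, -0.052]
[662.49586749 183.17536731 300.83242996]
call 2.1
[0.0, 0.0, 0.0, 0.029, 0.0, 0.001]
[0.0, 0.0, 0.0, 0.058, 0.0, 0.003]
[0.0, 0.0, 0.0, 0.087, 0.0, 0.006]
[0.0, 0.0, 0.0, 0.115, 0.0, 0.01]
[0.0, 0.0, 0.0, 0.144, 0.0, 0.016]
[690.98854902 186.87592053 297.65234651]
cam in tool [  66.44884065    0.27377176 -162.48274302]
```

Request:
servo_tool(rows=[[0,-0.001,0,0,0,-0.007,0],[0,-0.003,0,-0.001,0,-0.017,0],[0,-0.006,0,-0.001,0,-0.03,0],[0,-0.009,0,-0.001,0,-0.047,0]])

```text
t: 6.7
ee_pos: [526.1, 165.5, 114.4]
orientation: [-3.079, -0.201, -0.467]
ft_force: [-0.9, 0.4, 4.1]
width: 0.3
grasp_force: 2.2
```

The force holds at 4 N after 9 mm of rise, so the lid is free and following the finger.

Request:
servo_tool(rows=[[0,-0.004,0,0,0,-0.02,0],[0,-0.009,0,0.002,0,-0.047,0],[0,-0.015,0,0.004,0,-0.074,0],[0,-0.02,0,0.007,0,-0.1,0],[0,-0.025,0,0.012,0,-0.127,0],[0,-0.03,0,0.018,0,-0.156,0]])

```text
t: 7.45
ee_pos: [520.0, 164.6, 145.2]
orientation: [-3.092, -0.201, -0.397]
ft_force: [-1.2, 0.5, 3.4]
width: 0.1
grasp_force: 1.7
```

Request:
servo_tool(rows=[[0,-0.005,0,0.006,0,-0.03,0],[0,-0.01,0,0.012,0,-0.059,0],[0,-0.016,0,0.02,0,-0.088,0],[0,-0.021,0,0.03,0,-0.116,0],[0,-0.026,0,0.04,0,-0.145,0],[0,-0.031,0,0.051,0,-0.172,0],[0,-0.037,0,0.064,0,-0.199,0],[0,-0.042,0,0.078,0,-0.226,0],[0,-0.047,0,0.093,0,-0.252,0],[0,-0.052,0,0.109,0,-0.278,0]])

```text
t: 8.7
ee_pos: [527.6, 165.5, 204.8]
orientation: [-3.11, -0.203, -0.278]
ft_force: [-2.1, -0.5, 3.3]
width: 0.8
grasp_force: 1.4
```

Run:
```python
from h import *
o=ctrl.get_obs(); print(o['qpos'],o['ft_force']); p,R=cur(); print(p@ex,p@ey,p[2],R[:,2]@ex)
snap('scene','s2'); s=cv2.imread('pics/s2.png')[160:320,260:440]; cv2.imwrite('pics/c2.png',cv2.resize(s,(540,480)))
```

```text
[ 0.29844052  0.26949152  1.92366418 -0.04101349  0.77297396  1.76592064] [-2.07222028 -0.47297902  3.3081067 ]
544.4694916074633 96.14062780002553 204.7903020263344 0.17722971946312888
```

View pics/c2.png

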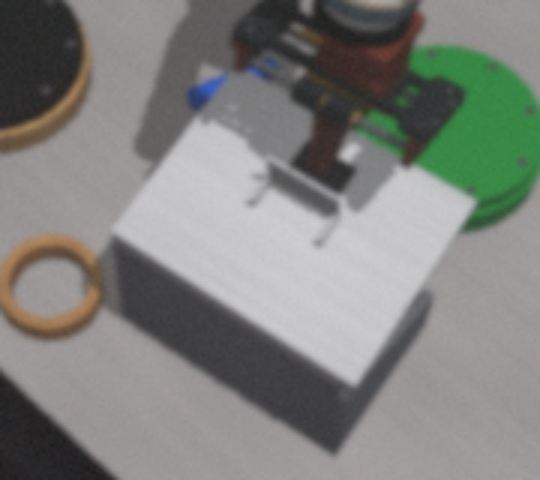

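The lid has risen and the fingertip at (325,165) is on the button plate. I'll carry on along the arc.

Request:
servo_tool(rows=[[0,-0.005,0,0.015,0,-0.026,0],[0,-0.01,0,0.031,0,-0.051,0],[0,-0.016,0,0.049,0,-0.076,0],[0,-0.021,0,0.067,0,-0.1,0],[0,-0.026,0,0.086,0,-0.123,0],[0,-0.031,0,0.106,0,-0.145,0],[0,-0.037,0,0.127,0,-0.166,0],[0,-0.042,0,0.149,0,-0.186,0],[0,-0.047,0,0.172,0,-0.206,0],[0,-0.052,0,0.195,0,-0.224,0]])

```text
t: 10.0
ee_pos: [557.8, 169.4, 255.7]
orientation: [-3.123, -0.204, -0.156]
ft_force: [-0.4, -0.2, 3.0]
width: 0.6
grasp_force: 1.1
```

Request:
servo_tool(rows=[[0,-0.005,0,0.023,0,-0.019,0],[0,-0.01,0,0.046,0,-0.038,0],[0,-0.016,0,0.071,0,-0.055,0],[0,-0.021,0,0.096,0,-0.071,0],[0,-0.026,0,0.121,0,-0.086,0],[0,-0.031,0,0.147,0,-0.1,0],[0,-0.037,0,0.174,0,-0.113,0],[0,-0.042,0,0.201,0,-0.125,0],[0,-0.047,0,0.229,0,-0.136,0],[0,-0.052,0,0.257,0,-0.145,0]])

```text
t: 11.25
ee_pos: [605.7, 175.6, 289.5]
orientation: [-3.132, -0.204, -0.034]
ft_force: [0.3, -0.0, 1.9]
width: 0.8
grasp_force: 0.8
```

Run:
```python
from h import *
o=ctrl.get_obs(); print(o['qpos'],o['ft_force']); p,R=cur(); print(p@ex,p@ey,p[2],R[:,2]@ex)
```

```text
[ 0.26428679  0.35559022  1.57019625 -0.00203554  1.19386056  1.70552396] [ 0.29714207 -0.04952783  1.91326966]
623.290864181434 96.16130739200659 289.4942876443298 0.021999454273345157
```

Request:
servo_tool(rows=[[0,-0.005,0,0.028,0,-0.011,0],[0,-0.01,0,0.056,0,-0.02,0],[0,-0.013,0,0.084,0,-0.028,0],[0,-0.013,0,0.113,0,-0.035,0],[0,-0.013,0,0.142,0,-0.041,0],[0,-0.013,0,0.171,0,-0.046,0],[0,-0.013,0,0.2,0,-0.049,0],[0,-0.013,0,0.229,0,-0.051,0],[0,-0.013,0,0.258,0,-0.052,0],[0,-0.013,0,0.288,0,-0.052,0]])

```text
t: 12.5
ee_pos: [662.5, 183.1, 301.0]
orientation: [-3.134, -0.204, -0.004]
ft_force: [1.5, 1.0, 1.2]
width: 0.7
grasp_force: 0.6
```

Request:
servo_tool(rows=[[0,0,0,0.029,0,0.001,0],[0,0,0,0.058,0,0.003,0],[0,0,0,0.087,0,0.006,0],[0,0,0,0.115,0,0.01,0],[0,0,0,0.144,0,0.016,0]])

```text
t: 13.12
ee_pos: [691.1, 186.8, 297.8]
orientation: [-3.134, -0.204, -0.004]
ft_force: [1.4, -0.0, 0.7]
width: 0.6
grasp_force: 0.5
```

Run:
```python
from h import *
o=ctrl.get_obs(); print(o['qpos'],o['ft_force']); p,R=cur(); print(p@ex,p@ey,p[2],R[:,2]@ex)
snap('scene','s3'); s=cv2.imread('pics/s3.png')[130:320,240:440]; cv2.imwrite('pics/c3.png',cv2.resize(s,(600,570)))
```

```text
[2.47089802e-01 4.93565237e-01 1.34009282e+00 8.09082736e-04
 1.30494627e+00 1.68737728e+00] [ 1.38569426 -0.03050242  0.67047461]
709.4094293519643 96.28122808848592 297.8143724517368 0.0028757980395978404
```

View pics/c3.png

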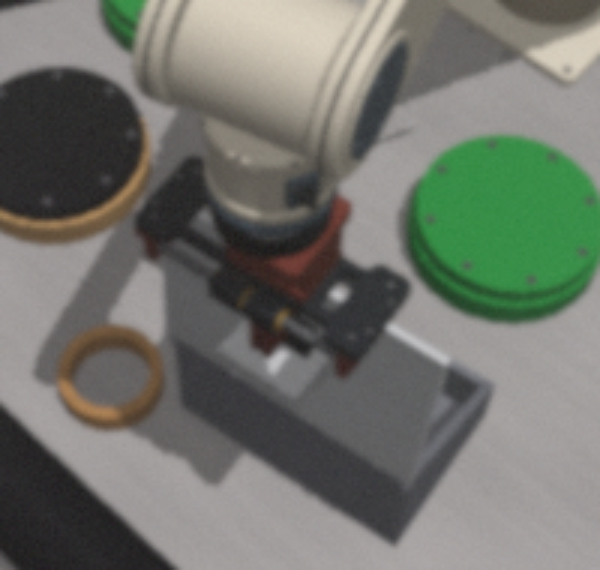

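The lid stands nearly upright, and the finger behind it still feels about 1.4 N. I'll move back slowly.

Request:
servo_tool(rows=[[0,0,0,0.025,0,0.004,0],[0,0,0,0.05,0,0.008,0],[0,0,0,0.07,0,0.012,0],[0,0,0,0.09,0,0.012,0]])

```text
t: 13.68
ee_pos: [708.7, 189.1, 295.3]
orientation: [-3.134, -0.204, -0.004]
ft_force: [0.7, -0.5, -0.2]
width: 0.7
grasp_force: 0.0
```

Request:
servo_tool(rows=[[0,0,0,0.02,0,0,0],[0,0,0,0.04,0,0,0],[0,0,0,0.08,0,0,0],[0,0,0,0.15,0,0,0],[0,0,0,0.15,0,0,0]])

```text
t: 14.3
ee_pos: [739.1, 193.1, 295.3]
orientation: [-3.134, -0.204, -0.005]
ft_force: [0.2, -0.3, 0.3]
width: 0.4
grasp_force: 0.0
```

Run:
```python
from h import *
o=ctrl.get_obs(); print(o['ft_force']); p,R=cur(); print(p@ex,p@ey,p[2])
snap('top','t4'); C=cloud('t4'); P=C[60:240,200:330].reshape(-1,3)
X,Y,Z=P@ex,P@ey,P[:,2]; k=(X>655)&(X<730)&(Y>-25)&(Y<218)&(Z>180)&(Z<360)
for lo in range(180,360,30):
    j=k&(Z>lo)&(Z<lo+30); print(lo,j.sum(),np.round(np.percentile(X[j],[5,50,95]),1) if j.sum() else '')
# gauge
k=(X>530)&(X<665)&(Y>-10)&(Y<200)&(Z>30)&(Z<115); j=k&(Z>85); print('gauge top',j.sum(),X[j].mean(),Y[j].mean(),Z[j].mean())
cv2.imwrite('pics/c4.png',cv2.resize(cv2.imread('pics/t4.png')[90:240,200:330],(520,600),interpolation=3))
```

```text
[ 0.20815654 -0.25528985  0.34080469]
757.7729327123087 96.25790565311019 295.3243461183124
180 91 [680.  680.9 681.8]
210 102 [678.8 679.6 680.3]
240 106 [677.5 678.3 679.3]
270 124 [676.1 677.  715. ]
300 108 [674.9 675.7 676.7]
330 180 [674.1 675.9 681.4]
gauge top 18 608.4870144613337 84.5231696705259 94.25193030845453
```

View pics/c4.png

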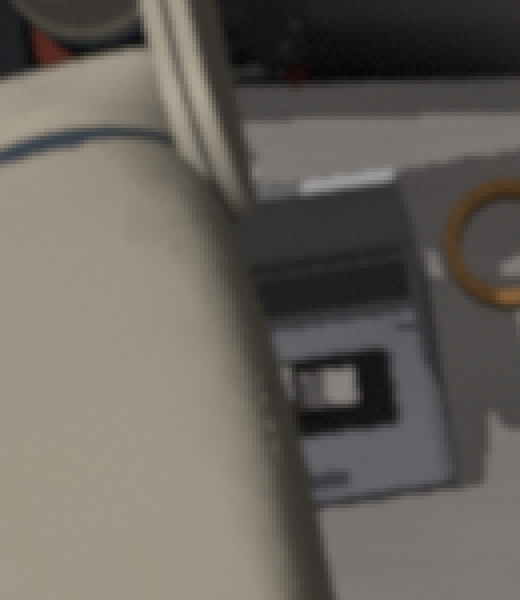

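The lid stands on its stop: its face runs from x' = 681 up to 675, a 2° lean, which matches 2.05 rad. The gauge block is visible at (340,385). I'll go up and back over the lid, and turn the hand half round so the wrist camera stays away from the lid.

Request:
servo_tool(rows=[[0,0,0,0,0,-0.3,0],[0,0,0,0,0,-0.6,0],[0,0,0,0,0,-0.6,0]])

```text
t: 14.72
ee_pos: [739.6, 193.3, 423.2]
orientation: [-3.132, -0.204, -0.022]
ft_force: [-0.1, 0.3, -0.6]
width: 0.5
grasp_force: 0.0
```

Request:
servo_tool(rows=[[0,0,-0.12,-0.3,0,0,0],[0,0,-0.24,-0.6,0,0,0],[0,0,-0.36,-0.8,0,0,0],[0,0,-0.48,-0.8,0,0,0],[0,0,-0.6,-0.8,0,0,0],[0,0,-0.7,-0.8,0,0,0],[0,0,-0.7,-0.8,0,0,0]])

```text
t: 15.6
ee_pos: [578.7, 171.9, 414.3]
orientation: [-2.611, -1.746, -0.003]
ft_force: [0.1, 0.1, 0.2]
width: 0.5
grasp_force: 0.0
```

Request:
servo_tool(rows=[[0,0,-0.7,0,0,0,87],[0,0,-0.7,0,0,0,87],[0,0,-0.7,0,0,0,87],[0,0,-0.7,0,0,0,87],[0,0,-0.7,0,0,0,87],[0,0,-0.7,0,0,0,87],[0,0,-0.7,0,0,0,87]])

```text
t: 16.48
ee_pos: [579.0, 172.0, 414.7]
orientation: [1.387, 2.817, 0.003]
ft_force: [-0.9, 0.2, -0.1]
width: 66.9
grasp_force: 0.0
```

Request:
servo_tool(rows=[[0,0,-0.7,0,0,0,87],[0,0,-0.7,0,0,0,87],[0,0,-0.7,0,0,0,87],[0,0,-0.7,0,0,0,87],[0,0,-0.7,0,0,0,87],[0,0,-0.7,0,0,0,87],[0,0,-0.7,0,0,0,87]])

```text
t: 17.35
ee_pos: [579.2, 172.0, 414.9]
orientation: [-0.21, 3.132, 0.002]
ft_force: [0.0, -0.4, 0.3]
width: 87.0
grasp_force: 0.0
```

Run:
```python
from h import *
o=ctrl.get_obs(); print(o['qpos'],o['ft_force']); p,R=cur(); print(p@ex,p@ey,p[2],R[:,0]@ex,R[:,2])
snap('wrist','w5'); C=cloud('w5').reshape(-1,3); X,Y,Z=C@ex,C@ey,C[:,2]
for lo,hi in((88,105),(32,46)):
    k=(X>530)&(X<668)&(Y>0)&(Y<195)&(Z>lo)&(Z<hi)
    if k.sum()<10: print(lo,'none'); continue
    q=np.c_[X,Y][k].astype(np.float32); print(lo,k.sum(),np.percentile(q,[1,50,99],axis=0).round(1).tolist(),cv2.minAreaRect(q),Z[k].mean())
cv2.imwrite('pics/v5.png',cv2.imread('pics/w5.png'))
```

```text
[ 2.68650230e-01  2.35317810e-01  1.45643473e+00  7.13428738e-04
  1.44722638e+00 -1.43629557e+00] [ 0.00935926 -0.40458016  0.28049966]
596.549935624541 95.99835825681716 414.8957430682496 -0.9999848489765102 [ 0.00233208  0.00137636 -0.99999633]
88 559 [[594.0, 82.5], [606.7, 101.8], [619.5, 121.1]] ((606.8428955078125, 101.81147766113281), (25.93587303161621, 38.81367111206055), 0.3675915598869324) 95.99955680935204
32 846 [[594.2, 42.6], [606.7, 79.5], [619.4, 161.0]] ((606.4954833984375, 101.84732818603516), (25.98038673400879, 119.1124267578125), 0.1160782054066658) 38.26841804464333
```

View pics/w5.png

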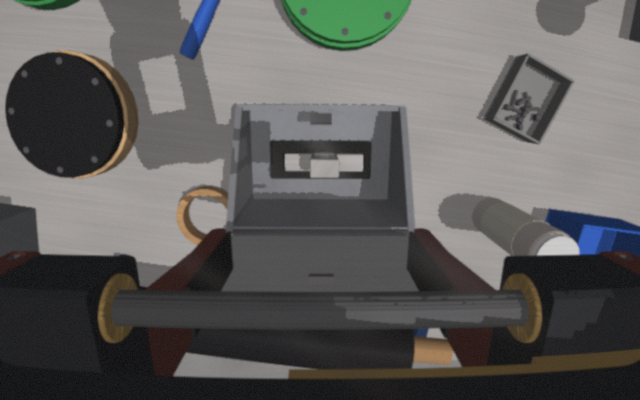

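The wrist view shows the gauge at (324,163) square on its plinth inside the open case. Its measured size of 26×39 and 26×119, with its top at 96, agrees with the given size.

Run:
```python
from h import *
C=cloud('w5'); P=C[45:185,0:140].reshape(-1,3); Q=P[(P[:,2]>48)&(P[:,2]<62)]; print(cv2.minEnclosingCircle(Q[:,:2].astype(np.float32)),Q[:,2].mean())
p,R=cur(); Rg=RT(0,-ex)
rows(p,R,[(W(606.7,101,z),Rg) for z in (250,150,70,50)])
```

```text
((566.8645629882812, -228.3263397216797), 95.95802307128906) 55.66444365820313
[0.001, 0.002, 0.003, -0.049, 0.024, 0.825]
[0.001, 0.002, 0.003, -0.047, 0.024, 1.325]
[0.001, 0.002, 0.003, -0.046, 0.023, 1.725]
[0.001, 0.002, 0.003, -0.046, 0.023, 1.825]
```

Request:
servo_tool(rows=[[0.001,0.002,0.003,-0.049,0.024,0.25,87],[0.001,0.002,0.003,-0.049,0.024,0.5,87],[0.001,0.002,0.003,-0.049,0.024,0.825,87],[0.001,0.002,0.003,-0.049,0.024,0.825,87],[0.001,0.002,0.003,-0.049,0.024,0.825,87]])

```text
t: 18.02
ee_pos: [589.9, 178.7, 252.0]
orientation: [-0.208, 3.133, -0.0]
ft_force: [0.7, 0.3, -0.2]
width: 87.0
grasp_force: 0.0
```

Request:
servo_tool(rows=[[0,0,0,0.002,0,0.15,87],[0,0,0,0.002,0,0.3,87],[0,0,0,0.002,0,0.45,87],[0,0,0,0.002,0,0.6,87],[0,0,0,0.003,0,0.7,87],[0,0,0,0.003,0,0.8,87],[0,0,0,0.003,0,0.85,87],[0,0,0,0.003,0,0.85,87]])

```text
t: 19.02
ee_pos: [588.2, 178.2, 79.9]
orientation: [0.21, -3.134, 0.001]
ft_force: [0.2, -0.5, -1.1]
width: 87.0
grasp_force: 0.0
```

Run:
```python
from h import *
p,R=cur(); print(p@ex,p@ey,p[2]); rows(p,R,[(W(606.7,101,50),RT(0,-ex))])
```

```text
606.2150781517323 101.00965431058079 79.90253468992037
[-0.0, -0.001, 0.003, -0.003, 0.0, 0.15]
```

Request:
servo_tool(rows=[[0,0,0.003,-0.002,0,0.05,87],[0,0,0.003,-0.002,0,0.1,87],[0,0,0.003,-0.002,0,0.14,87],[0,0,0.003,-0.002,0,0.15,87],[0,0,0.003,-0.002,0,0.15,55],[0,0,0.003,-0.002,0,0.15,46],[0,0,0.003,-0.002,0,0.15,44],[0,0,0.003,-0.002,0,0.15,41],[0,0,0.003,-0.002,0,0.15,38],[0,0,0.003,-0.002,0,0.15,30]])

```text
t: 20.27
ee_pos: [588.7, 178.5, 50.4]
orientation: [-0.203, 3.135, -0.0]
ft_force: [-0.4, 1.3, 2.1]
width: 39.9
grasp_force: 30.0
```

Request:
servo_tool(rows=[[0,0,0,0,0,0,20],[0,0,0,0,0,0,20],[0,0,0,0,0,0,20]])

```text
t: 20.65
ee_pos: [588.7, 178.5, 50.4]
orientation: [-0.203, 3.135, -0.0]
ft_force: [-0.9, 3.0, 2.5]
width: 40.1
grasp_force: 30.0
```

Request:
servo_tool(rows=[[0,0,0,0,0,-0.03,20],[0,0,0,0,0,-0.1,20],[0,0,0,0,0,-0.2,20],[0,0,0,0,0,-0.35,20],[0,0,0,0,0,-0.5,20],[0,0,0,0,0,-0.65,20],[0,0,0,0,0,-0.8,20],[0,0,0,0,0,-0.95,20],[0,0,0,0,0,-0.95,20]])

```text
t: 21.78
ee_pos: [590.2, 178.7, 243.9]
orientation: [-0.203, 3.129, 0.001]
ft_force: [0.3, -0.1, -4.5]
width: 40.0
grasp_force: 30.0
```

Run:
```python
from h import *
p,R=cur(); o=ctrl.get_obs(); print(p,o['ft_force'],o['width']); Rg=RT(0,-ex)
q=np.array([568,-227.7,0]); A=np.array([579,45,225.]);B=np.array([570,-95,200.]);D=q+[0,0,150.]
for w in (A,B,D,q+[0,0,100],q+[0,0,84]):
    rows(p,R,[(w,Rg)]); p,R=w,Rg
```

```text
[590.21302678 178.7116702  243.88206325] [ 0.30712083 -0.12066595 -4.4933702 ] 39.968954142242644
[0.0, 0.004, 0.0, 0.143, -0.656, 0.093]
[0.0, 0.0, 0.0, 0.135, -0.688, 0.125]
[0.0, 0.0, 0.0, 0.095, -0.657, 0.25]
[0.0, 0.0, 0.0, 0.0, 0.0, 0.25]
[0.0, 0.0, 0.0, 0.0, 0.0, 0.08]
```

Request:
servo_tool(rows=[[0,0.002,0,0.014,-0.066,0.009,20],[0,0.004,0,0.043,-0.2,0.028,20],[0,0.004,0,0.079,-0.36,0.051,20],[0,0.004,0,0.114,-0.525,0.074,20],[0,0.004,0,0.143,-0.656,0.093,20]])

```text
t: 22.4
ee_pos: [575.5, 42.4, 219.5]
orientation: [0.202, -3.125, 0.002]
ft_force: [-0.1, -0.0, -4.5]
width: 39.8
grasp_force: 30.0
```

Request:
servo_tool(rows=[[0,0,0,0.032,-0.165,0.03,20],[0,0,0,0.065,-0.33,0.06,20],[0,0,0,0.1,-0.5,0.09,20],[0,0,0,0.135,-0.688,0.125,20]])

```text
t: 22.9
ee_pos: [566.3, -96.9, 194.9]
orientation: [0.203, -3.126, 0.0]
ft_force: [0.9, 0.0, -4.6]
width: 39.5
grasp_force: 30.0
```

Request:
servo_tool(rows=[[0,0,0,0.024,-0.165,0.06,20],[0,0,0,0.048,-0.33,0.12,20],[0,0,0,0.07,-0.48,0.18,20],[0,0,0,0.085,-0.59,0.22,20],[0,0,0,0.095,-0.657,0.25,20],[0,0,0,0.095,-0.657,0.25,20],[0,0,0,0.095,-0.657,0.25,20]])

```text
t: 23.78
ee_pos: [566.1, -227.5, 147.3]
orientation: [0.204, -3.129, 0.001]
ft_force: [-0.1, 0.1, -4.5]
width: 39.8
grasp_force: 30.0
```

Run:
```python
from h import *
o=ctrl.get_obs(); p,R=cur(); print(p,R[:,2],o['width'],o['ft_force']); q=np.array([568,-227.7,0])
rows(p,R,[(q+[0,0,z],RT(0,-ex)) for z in(100,87)])
```

```text
[ 566.10860295 -227.51948529  147.26887401] [-5.86869629e-03 -9.20021876e-04 -9.99982356e-01] 39.78490957952042 [-0.10948337  0.14589289 -4.45621718]
[-0.0, -0.004, 0.001, -0.011, -0.002, 0.236]
[-0.0, -0.004, 0.001, -0.011, -0.002, 0.301]
```

Request:
servo_tool(rows=[[0,-0.004,0,-0.01,-0.002,0.06,20],[0,-0.004,0,-0.01,-0.002,0.12,20],[0,-0.004,0,-0.01,-0.002,0.18,20],[0,-0.004,0,-0.01,-0.002,0.23,20],[0,-0.004,0,-0.01,-0.002,0.26,20],[0,-0.004,0,-0.01,-0.002,0.28,20],[0,-0.004,0,-0.011,-0.002,0.295,20],[0,-0.004,0,-0.011,-0.002,0.301,20],[0,-0.004,0,-0.011,-0.002,0.301,20]])

```text
t: 24.9
ee_pos: [568.0, -228.4, 87.0]
orientation: [-0.204, 3.135, -0.001]
ft_force: [0.2, 0.6, -4.3]
width: 40.0
grasp_force: 30.0
```

Run:
```python
from h import *
o=ctrl.get_obs(); p,R=cur(); print(p,R[:,2],o['width'],o['ft_force'])
```

```text
[ 567.96615926 -228.41126973   87.00736509] [ 2.00103933e-04 -4.96959312e-04 -9.99999856e-01] 39.955988149464474 [ 0.15500112  0.58834206 -4.28384478]
```

Request:
servo_tool(rows=[[0,0,0,0,0,0.004,20],[0,0,0,0,0,0.008,20],[0,0,0,0,0,0.01,20],[0,0,0,0,0,0.01,20]])

```text
t: 25.4
ee_pos: [567.9, -228.4, 84.8]
orientation: [0.204, -3.135, 0.001]
ft_force: [-0.1, 0.4, -4.2]
width: 39.8
grasp_force: 30.0
```

Request:
servo_tool(rows=[[0,0,0,0,0,0.003,20],[0,0,0,0,0,0.005,20],[0,0,0,0,0,0.005,20]])

```text
t: 25.78
ee_pos: [567.8, -228.4, 83.8]
orientation: [0.204, -3.135, 0.001]
ft_force: [0.1, 0.1, -3.7]
width: 40.0
grasp_force: 30.0
```

Request:
servo_tool(rows=[[0,0,0,0,0,0.002,20],[0,0,0,0,0,0.004,20],[0,0,0,0,0,0.004,20]])

```text
t: 26.15
ee_pos: [567.9, -228.4, 83.4]
orientation: [-0.204, 3.135, -0.001]
ft_force: [-0.5, -0.1, -0.1]
width: 40.0
grasp_force: 30.0
```

The cover is carrying the gauge now. I'll release it and withdraw.

Request:
servo_tool(rows=[[0,0,0,0,0,0,40],[0,0,0,0,0,0,42],[0,0,0,0,0,0,46],[0,0,0,0,0,0,55],[0,0,0,0,0,0,70],[0,0,0,0,0,0,84],[0,0,0,0,0,0,84],[0,0,0,0,0,0,84]])

```text
t: 27.15
ee_pos: [567.9, -228.4, 83.1]
orientation: [0.204, -3.135, 0.001]
ft_force: [0.4, -0.5, 0.6]
width: 83.6
grasp_force: 0.0
```

Request:
servo_tool(rows=[[0,0,0,0,0,-0.08,84],[0,0,0,0,0,-0.2,84],[0,0,0,0,0,-0.4,84],[0,0,0,0,0,-0.6,84],[0,0,0,0,0,-0.8,84],[0,0,0,0,0,-1,84],[0,0,0,0,0,-1,84]])

```text
t: 28.02
ee_pos: [569.7, -229.1, 288.0]
orientation: [-0.203, 3.128, -0.006]
ft_force: [-0.7, 0.4, -0.3]
width: 84.1
grasp_force: 0.0
```

Request:
servo_tool(rows=[[0,0,0,0.3,0,-0.1,84],[0,0,0,0.6,0,-0.2,84],[0,0,0,0.8,0,-0.2,84],[0,0,0,0.8,0,-0.2,84]])

```text
t: 28.52
ee_pos: [406.7, -248.8, 323.2]
orientation: [0.2, -3.135, 0.0]
ft_force: [0.4, -0.8, -0.5]
width: 84.3
grasp_force: 0.0
```

Run:
```python
from h import *
o=ctrl.get_obs(); print(o['t'],o['ee_pos'],o['ft_force'])
snap('top','t6');snap('scene','s6')
for f in('t6','s6'):
    P=cloud(f).reshape(-1,3); Q=P[(abs(P[:,0]-568)<45)&(abs(P[:,1]+228)<75)&(P[:,2]>115)&(P[:,2]<140)]
    if len(Q): print(f,len(Q),Q.mean(0),cv2.minAreaRect(Q[:,:2].astype(np.float32)))
    X=P@ex;Y=P@ey;k=(X>640)&(X<730)&(Y>0)&(Y<200)&(P[:,2]>330)&(P[:,2]<352); print('lid top',k.sum(),X[k].mean() if k.any() else '')
a=cv2.imread('pics/t6.png')[60:330,60:620]; b=cv2.resize(cv2.imread('pics/s6.png'),(480,300))
cv2.imwrite('pics/c6.png',np.vstack([a,cv2.copyMakeBorder(b,0,0,0,80,0)]))
```

```text
28.525 [ 406.74396342 -248.82585684  323.20929586] [ 0.39177975 -0.83880496 -0.47094144]
t6 159 [ 567.73859098 -226.83509786  127.61144201] ((567.2974243164062, -227.8972930908203), (30.72547149658203, 40.49938201904297), 7.184905052185059)
lid top 437 676.8378663215315
s6 136 [ 571.16576831 -224.54217423  126.77044218] ((570.0247802734375, -227.75628662109375), (27.783180236816406, 43.01902770996094), 6.839554309844971)
lid top 666 681.3036980437789
```

View pics/c6.png

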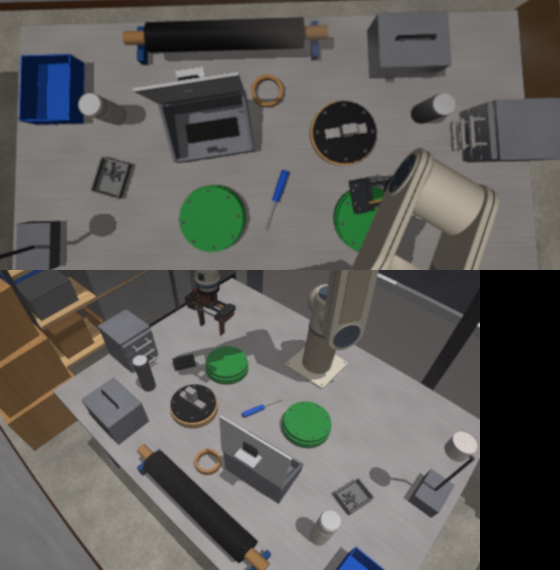

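The gauge stands upright in the middle of the black cover at (345,130), within about 1–2 mm. The lid is open, the other things are where they were, and the robot is clear.

```bash
python3 -c "
from workcell import ctrl; print(ctrl.close_job())"
```

```text
the job is handed in; nothing more can be done
None
```

I pressed the button and eased the lid up by hand to fully open, then stood the gauge upright within about 2 mm of the black cover's centre; the other things look undisturbed, and I handed the job in at about 29 s.

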